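Hold the biscuit jar open with its thumb lever, then ease the lid shut

TASK

Press down the thumb lever of the larger of the two lever-top biscuit jars until its lid is wide open, and keep it open for about three seconds so that I can take a biscuit. Then let the lever up slowly, over two seconds or more, so that the lid settles shut without dropping, and leave the jar. Use your fingertips on that lever alone, not on the lid, lift nothing, and leave the smaller jar and all the other things untouched.

Things in the scene. Friction and masses are not known exactly. Their poses are not given: they have to be found in the camera images.
- big_jar: Larger lever-top jar: loose, about 2.2 kg, clear glass 110 mm across with biscuits in it, steel lid on top, flat dark steel foot 12 mm thick reaching 130 mm from the glass's axis under the lever, so pressing does not tip it. Origin: centre of the glass's underside, on the board, z up; its -x points from the glass to the lever. Lid and lever turn as one about a pivot along y at x = -62, z = 146 mm.
- big_jar_lever (a joint): Turn of lever and lid, rad: 0 shut, 1.1 at the stop; over 0.9 is wide open. The lever rises outwards at 0.56 rad above level when shut, at 0.56 minus this value when turned. Spring and lid weight close it: 3 to 6 N down on the pad holds it open; let go, it slams. Closing faster than 1.5 rad/s (110 mm/s at the pad) counts as dropping it.
- big_jar_pad (a point): Centre of the top face of the thumb pad at the end of the larger jar's lever, 75 mm from the pivot: a steel plate 34 x 34 mm, 6 mm thick, on a bar 14 mm wide. From shut to the stop it sinks about 78 mm (from 206 to 127 mm above the table), moving out 11 mm and back in on the way, so a straight push down works it.
- big_jar_lid: The larger jar's flat round steel lid, 114 mm across, 9 mm thick, its top 147 mm above the board when shut; not to be touched. Origin on the pivot; the lid's centre lies 62 mm along its x axis, away from the lever. Open, it stands up to about 250 mm above the table, leaning away from the lever.
- small_jar: The smaller jar, built like the larger at 0.72 of all its lengths (glass 79 mm across, lid top at 106 mm, pad 54 mm from the pivot, foot reaching 94 mm towards its lever along its -x). Loose, 1.2 kg. Which side each jar stands on varies. Leave it alone.
- small_jar_lever (a joint): Turn of the smaller jar's rocker in rad: 0 shut. Leave it shut.
- sugar_bowl: White ceramic sugar bowl, 84 mm across, 86 mm high, on the turntable. Origin under its centre.
- cup: Steel cup, 66 mm across, 75 mm high, on the turntable. Origin under its centre.
- turntable: Round white plastic turntable, 210 mm across, 32 mm high, at the back of the board; fixed. Origin under its centre.
- paddle: Ridged wooden gnocchi paddle, 225 x 65 x 11 mm, lying on the board. Origin about its middle, underside.
- scraper: Blue plastic dough scraper, 120 x 90 x 9 mm, lying on the board. Origin at its middle, underside.
- shaker: Small steel salt shaker, 36 mm across, 74 mm high, standing between the jars. Origin under its centre.
- mill: Dark wooden pepper mill, 56 mm across, 160 mm high, at the back of the board. Origin under its centre.
- board: Maple pasta board, 540 x 960 mm, 20 mm thick, fixed; its top, 20 mm above the table, carries everything above. Origin under its centre.
Things that resemble listed ones, but are neither listed nor needed, are in the scene too. Leave any orange look-alike of the big_jar alone.

How it is judged:
On the way, in this order (a step that is already met when the one before it is completed fails the run):
1. the larger jar's lid is held wide open by its lever (value of joint big_jar_lever above 0.9 rad), for 2.3 s.
2. the lid is eased shut (value of joint big_jar_lever below 0.04 rad), for 0.2 s.
At the end, for the whole second after the job is handed in: The larger jar's lid has been wide open (above 0.9 rad) without a break for at least 2.3 s and is shut again (below 0.04 rad, 2.3 degrees); the jar stands upright and at rest within 30 mm of where it began; the smaller jar is shut, and it and all bystanders are within 30 mm of where they began (value of joint each of big_jar_lever, small_jar_lever below 0.04 rad and distance of each of big_jar, small_jar, sugar_bowl, cup, paddle, scraper, shaker, mill from where it was at the start of the episode below 0.03 m and angle between big_jar's own z axis and vertical below 0.05 rad and linear speed of big_jar below 0.02 m/s); the robot touches nothing.
It fails at once if the larger jar's lid drops: it closes faster than 1.5 rad/s (velocity of joint big_jar_lever below -1.5 rad/s).
It fails at once if the lid itself is pushed or pried (over 1 N) instead of worked by the lever (contact force between any of the fingers, the arm and big_jar_lid above 1 N).
It fails at once if the larger jar is lifted, tipped or shoved: raised 15 mm, tilted over 0.1 rad or moved 30 mm (height (world z) of big_jar above 0.035 m or angle between big_jar's own z axis and vertical above 0.1 rad or distance of big_jar from where it was at the start of the episode above 0.03 m).
It fails at once if the smaller jar is opened (over 0.1 rad) or moved 30 mm (value of joint small_jar_lever above 0.1 rad or distance of small_jar from where it was at the start of the episode above 0.03 m).
It fails at once if a bystander is touched (over 1 N), carried or moved 30 mm (distance of any of sugar_bowl, cup, paddle, scraper, shaker, mill from where it was at the start of the episode above 0.03 m or contact force between any of the fingers, the arm and sugar_bowl above 1 N or contact force between any of the fingers, the arm and cup above 1 N or contact force between any of the fingers, the arm and paddle above 1 N or contact force between any of the fingers, the arm and scraper above 1 N or contact force between any of the fingers, the arm and shaker above 1 N or contact force between any of the fingers, the arm and mill above 1 N or contact force between any of the fingers, the arm and small_jar above 1 N or contact force between any of the fingers, the arm and turntable above 1 N or contact force between any of the fingers, the arm and board above 1 N).
It also fails if it takes over 42 s, if anything falls off the work surface, if the arm or the gripper's body presses on something with over 40 N, if the wrist force passes 120 N, or if a joint passes its speed limit or range.

ROBOT

A 7-joint arm with a two-finger parallel gripper is mounted at the origin on the work surface. World frame = base frame: x ahead of the robot, y to its left, z up, the work surface at z = 0. Lengths are in m, angles in rad, forces in N, time in s.
With the tool pointing down it reaches from about 0.4 to 0.9 m from the base axis. Payload 5.5 kg.
Tool frame: the origin (TCP) lies midway between the tips of the shut fingers; the grasp point (between the pads) lies 19 mm behind it; z points along the fingers, y is the line along which they close (so a half turn about z gives the same grasp; the last joint's range is limited). The gripper opens to 85 mm and grips with 20 to 120 N. Pads are 22 mm wide; open, the fingers measure 114 mm over their backs; the gripper's body (76 mm by 85 mm) begins 54 mm behind the grasp point. The pads swing forward as they close: fully open they stand 13 mm farther back than shut.
Start: joints at [1.412, 0.501, -0.427, 1.55, 0.221, 1.138, -0.21], TCP at [0.266, -0.593, 0.231] pointing down, gripper open.
Joint ranges: [-2.88, 2.88], [-0.31, 2.03], [-1.54, 1.56], [0.2, 2.42], [-1.41, 4.55], [0.19, 2.02], [-2.57, 2.57]. Speed limits (rad/s): [2.57, 2.57, 3.14, 3.14, 3.14, 3.14, 3.14].

INTERFACE

Orientations are given as a 3x3 rotation matrix whose columns are the frame's x, y, z axes.
In Python, from bench import sense, read_camera, sign_off gives the robot as it stands. The module is installed in compiled form; this text tells all that it offers.
- The arm moves only by the tool apply_moves, never from a script. Its argument "moves" is a list of rows, each an object with "twist": the turn, a rotation vector about the tool's x, y, z in degrees, a list of three; "translation": the shift along the tool's x, y, z in mm, a list of three; "gripper": the opening, from 0 (shut) to 1 (fully open). In form: [{"twist": [rx, ry, rz], "translation": [dx, dy, dz], "gripper": gripper}, ...]. A call has 1 to 5 rows; each row is the pose to reach, as a shift and turn from the pose commanded when the call began, along the tool's axes at that moment; what a row does not reach only later rows make up. A row lasts 1/8 s, in which the tool goes at most 62.5 mm and 10.7 degrees, less where a joint would pass 70% of its speed; a pose out of reach is approached as far as the arm can. A call with a gripper value outside its range is refused whole. The fingers move at their own pace and stop on an object; the grip force is fixed at half the most. Time passes only in rows, so rows that repeat a pose let the fingers close. It gives the time, the measured TCP pose, the force, the opening and the grip force at its end, in the units of the state.
- sense(): the state, without advancing time (a new reading comes with each control period).
- read_camera(name): name is "side" or "top"; returns a dict with "color" (480x640x3 uint8, red, green, blue), "vertical_fov" (degrees; the focal length in pixels is half the picture's height over the tangent of half this angle, whatever the lens; pixels are square), "cx", "cy" (the principal point, pixels), "R" (3x3) and "t" (3): a world point X has camera coordinates R X + t. Camera axes: x right, y down, z forward; pixel columns grow to the right and rows downward; lengths in m; the calibration is good to about 2 mm. A picture is of the moment at which its call begins. There is no depth.
- sign_off(): hands the job in; it is judged then, once.
The state is a dict: "time": time; "qpos": joint angles; "qvel": joint speeds; "effort": joint torques, N m; "position": TCP position; "tcp_rot": TCP orientation; "ft_force": force on the tool from outside, world axes, zero at the start; "ft_torque": the same for the moment, N m; "width": finger opening in m; "finger_force": force on a finger pad.
Only numpy, scipy, OpenCV 4.12 (cv2) and the standard library are available. Lean on these libraries where they do the work, as an engineer would, in place of code of your own. Each camera call takes 0.05 s, during which the arm holds its last target. There are 200 camera calls.

## Working session

There is one attempt and no reset: what is moved stays moved. The work goes in short steps, Python scripts to look and compute and a tool call to move; the robot and the scene stay as the last step left them, time stands still between calls to the robot, and variables do not carry over. Pictures are saved under pics/ and viewed, at most 10 in all, crops included, and the job is handed in when it is done.

Besides the shell and the picture viewer there is one more tool, called as name([rows], argument=value, ...), one row to a line, values as JSON. apply_moves: Moves the arm, as the interface text tells. Its arguments: {"type":"object","properties":{"moves":{"type":"array"}},"required":["moves"]}

```bash
mkdir -p pics; python3 - <<'E'
from bench import *
import cv2
s=sense()
print(s['time'],s['position'],s['tcp_rot'],s['width'],s['ft_force'])
for n in('top','side'):
    c=read_camera(n); cv2.imwrite(f'pics/{n}0.png',c['color'][:,:,::-1]); print(n,c['vertical_fov'],c['cx'],c['cy'],c['R'],c['t'])
E
```

```text
0.0 [ 0.26577431 -0.59241775  0.23024594] [[ 9.12325160e-01  4.09465774e-01 -7.63312289e-04]
 [ 4.09466483e-01 -9.12323353e-01  1.81653779e-03]
 [ 4.74224259e-05 -1.96982393e-03 -9.99998059e-01]] 0.08533737905827908 [-0.33586942 -0.58145243  0.86549312]
top 47.295645748037785 316.25603708753675 224.7613998390115 [[ 0.02703389 -0.99961083  0.00688178]
 [-0.99693635 -0.02746575 -0.07323627]
 [ 0.07339678 -0.00488083 -0.99729088]] [0.00267839 0.50339783 1.65123414]
side 51.72171826578322 318.63323322596426 236.89694080933808 [[ 0.99791404 -0.06225817 -0.01707278]
 [-0.05657626 -0.71604672 -0.69575587]
 [ 0.03109158  0.69527046 -0.71807541]] [-0.48799576  0.14047736  1.16412053]
```

View pics/top0.png

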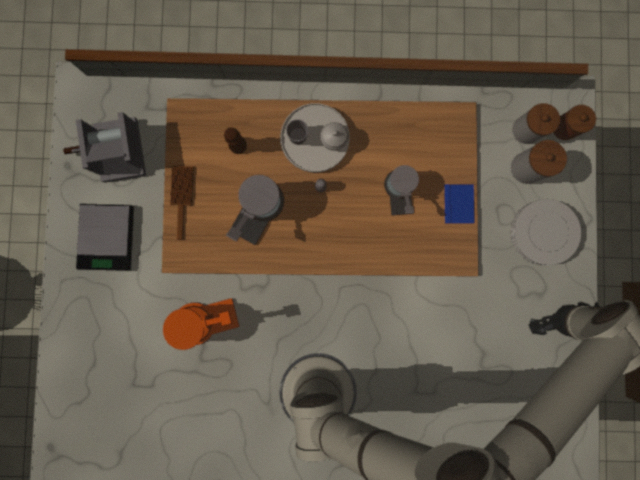

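View pics/side0.png

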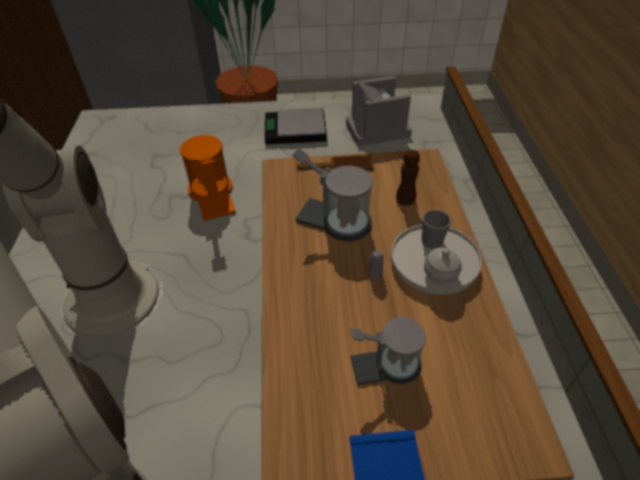

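The top view shows the big jar's lid at (260,197) with its lever running down-left to the pad near (237,233). The small jar is at (404,181). The side view shows the big lid at (348,182) and the pad near (303,157). I'll zoom in on both.

```bash
cat > h.py <<'E'
import numpy as np
def ray(c,u,v):
    f=240/np.tan(np.radians(c['vertical_fov']/2))
    d=np.array([(u-c['cx'])/f,(v-c['cy'])/f,1]); R=np.array(c['R'])
    return -R.T@np.array(c['t']), R.T@d
def onz(c,u,v,z):
    o,d=ray(c,u,v); return o+d*(z-o[2])/d[2]
def two(a,p,b,q):
    o1,d1=ray(a,*p);o2,d2=ray(b,*q)
    s=np.linalg.lstsq(np.c_[d1,-d2],o2-o1,rcond=None)[0]
    x,y=o1+d1*s[0],o2+d2*s[1]; return (x+y)/2,np.linalg.norm(x-y)
E
python3 - <<'E'
import cv2,numpy as np
t=cv2.imread('pics/top0.png')[165:255,215:315]; s=cv2.imread('pics/side0.png')[140:230,285:385]
f=lambda i:cv2.resize(i,None,fx=4,fy=4,interpolation=cv2.INTER_CUBIC)
cv2.imwrite('pics/crop.png',cv2.convertScaleAbs(np.hstack([f(t),f(s)]),alpha=1.5))
E
```

```text
(no output)
```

View pics/crop.png

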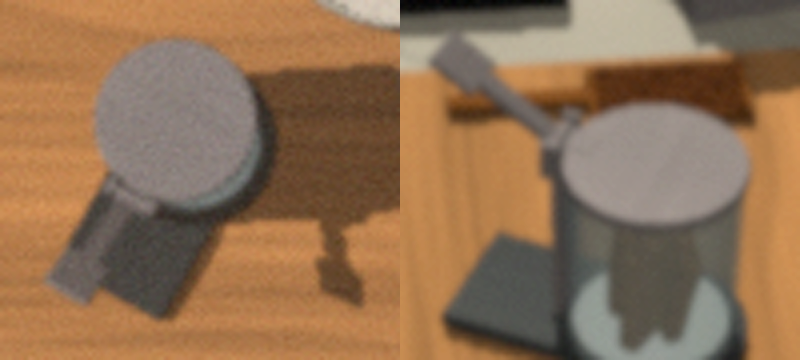

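Top crop: lid centre (258.8,195.3), pad centre (234.3,233.8). Side crop: lid centre (348.8,180.8), pad centre (300.5,155.8). Next I'll turn these into world positions.

```bash
python3 - <<'E'
from bench import *; from h import *
a,b=read_camera('top'),read_camera('side')
L=two(a,(258.7,195.2),b,(348.7,180.7)); P=two(a,(234,233.6),b,(300.4,155.6))
print(L,P,onz(a,258.7,195.2,.167),onz(a,234,233.6,.206),onz(b,348.7,180.7,.167),onz(b,300.4,155.6,.206))
d=onz(a,258.7,195.2,.167)-P[0]; print(np.hypot(*d[:2]),np.degrees(np.arctan2(d[1],d[0])))
for n,z in(((320,184),.09),((403,180),.126),((182,200),.03)): print(n,onz(a,*n,z))
E
```

```text
(array([0.57305357, 0.179822  , 0.16381596]), np.float64(0.004733763680599075)) (array([0.46134241, 0.23926009, 0.20113182]), np.float64(0.0035065239885139245)) [0.57027079 0.17952721 0.167     ] [0.45932861 0.2384719  0.206     ] [0.57495822 0.17626559 0.167     ] [0.4630626 0.2328894 0.206    ]
0.12423127197475747 -28.738972782416
(320, 184) [0.61794828 0.00903097 0.09      ]
(403, 180) [ 0.63083989 -0.22843998  0.126     ]
(182, 200) [0.56628891 0.42517682 0.03      ]
```

apply_moves([
  {"twist": [0, 0, -10], "translation": [20, -10, -50], "gripper": 0},
  {"twist": [0, 0, -20], "translation": [70, -40, -100], "gripper": 0},
  {"twist": [0, 0, -30], "translation": [120, -70, -110], "gripper": 0},
  {"twist": [0, 0, -40], "translation": [170, -100, -110], "gripper": 0},
  {"twist": [0, 0, -45], "translation": [220, -130, -110], "gripper": 0},
])

```text
time: 0.82
position: [0.4142, -0.3833, 0.3419]
tcp_rot: [[0.352, 0.936, 0.001], [0.936, -0.352, -0.001], [-0.001, 0.001, -1.0]]
ft_force: [0.7, -0.6, -0.4]
width: 0.0
finger_force: 0.0
```

```bash
cat >> h.py <<'E'
def go(x,y,z,head):
    from bench import sense
    s=sense(); R=np.array(s['tcp_rot']); p=np.array(s['position'])
    print('t',s['time'],'p',p.round(4),'head',np.degrees(np.arctan2(R[1,0],R[0,0])).round(1),'q',np.round(s['qpos'],2),'F',np.round(s['ft_force'],1),'w',s['width'])
    print('mm',(R.T@(np.array([x,y,z])-p)*1000).round(1))
    from scipy.spatial.transform import Rotation as Ro
    c,n=np.cos(np.radians(head)),np.sin(np.radians(head)); T=np.array([[c,n,0],[n,-c,0],[0,0,-1]])
    print('twist',np.degrees(Ro.from_matrix(R.T@T).as_rotvec()).round(1))
E
python3 -c "
from h import *
go(.48,-.12,.34,110)"
```

```text
t 0.825 p [ 0.4142 -0.3833  0.3419] head 69.4 q [ 1.27  0.29 -0.71  1.62  0.2   1.3   0.17] F [ 0.7 -0.6 -0.4] w 3.333113761186844e-05
mm [269.6 -31.2   1.6]
twist [  0.    0.1 -40.6]
```

apply_moves([
  {"twist": [0, 0, -8], "translation": [54, -6, 0], "gripper": 0},
  {"twist": [0, 0, -16], "translation": [108, -12, 0], "gripper": 0},
  {"twist": [0, 0, -24], "translation": [162, -18, 0], "gripper": 0},
  {"twist": [0, 0, -32], "translation": [216, -24, 0], "gripper": 0},
  {"twist": [0, 0, -40], "translation": [270, -30, 0], "gripper": 0},
])

```text
time: 1.45
position: [0.4813, -0.1202, 0.3414]
tcp_rot: [[-0.332, 0.943, 0.0], [0.943, 0.332, -0.001], [-0.001, -0.0, -1.0]]
ft_force: [0.3, 0.2, 0.8]
width: 0.0002
finger_force: 0.0
```

```bash
python3 -c "
from h import *
go(.460,.238,.32,151.5)"
```

```text
t 1.45 p [ 0.4813 -0.1202  0.3414] head 109.4 q [ 1.05  0.19 -0.97  1.77  0.16  1.27  0.38] F [0.3 0.2 0.8] w 0.00024187996082676095
mm [344.9  99.   21.1]
twist [ -0.    0.  -42.1]
```

apply_moves([
  {"twist": [0, 0, -8], "translation": [50, 15, 0], "gripper": 0},
  {"twist": [0, 0, -16], "translation": [100, 29, 0], "gripper": 0},
  {"twist": [0, 0, -24], "translation": [150, 43, 0], "gripper": 0},
  {"twist": [0, 0, -32], "translation": [200, 58, 0], "gripper": 0},
])

```text
time: 1.95
position: [0.4699, 0.0874, 0.3415]
tcp_rot: [[-0.781, 0.624, 0.001], [0.624, 0.781, -0.001], [-0.001, -0.0, -1.0]]
ft_force: [0.9, -0.3, -0.5]
width: 0.0002
finger_force: 0.0
```

```bash
python3 -c "
from h import *
go(.460,.238,.32,151.5)"
```

```text
t 1.95 p [0.4699 0.0874 0.3415] head 141.4 q [ 0.82  0.19 -1.18  1.81  0.18  1.27  0.49] F [ 0.9 -0.3 -0.5] w 0.00016846871622813134
mm [101.7 111.5  21.3]
twist [ -0.    0.1 -10.1]
```

apply_moves([
  {"twist": [0, 0, -3], "translation": [30, 33, 0], "gripper": 0},
  {"twist": [0, 0, -6], "translation": [60, 66, 0], "gripper": 0},
  {"twist": [0, 0, -10], "translation": [102, 111, 0], "gripper": 0},
  {"twist": [0, 0, -10], "translation": [102, 111, 40], "gripper": 0},
  {"twist": [0, 0, -10], "translation": [102, 111, 80], "gripper": 0},
])

```text
time: 2.58
position: [0.4602, 0.2379, 0.2605]
tcp_rot: [[-0.877, 0.48, 0.001], [0.48, 0.877, 0.0], [-0.001, 0.001, -1.0]]
ft_force: [0.5, -0.5, -0.2]
width: -0.0
finger_force: 0.0
```

```bash
python3 - <<'E'
from h import *
from bench import *
import cv2
go(.460,.238,.225,151.5)
t=read_camera('top')['color'][165:265,195:295,::-1]; s=read_camera('side')['color'][100:200,255:355,::-1]
f=lambda i:cv2.resize(i,None,fx=4,fy=4,interpolation=cv2.INTER_CUBIC)
cv2.imwrite('pics/crop2.png',cv2.convertScaleAbs(np.hstack([f(t),f(s)]),alpha=1.5))
E
```

```text
t 2.575 p [0.4602 0.2379 0.2605] head 151.3 q [ 0.39  0.41 -1.14  1.83  0.41  1.16  0.18] F [ 0.5 -0.5 -0.2] w -4.5914486877538714e-05
mm [ 0.3 -0.1 35.5]
twist [ 0.   0.  -0.2]
```

View pics/crop2.png

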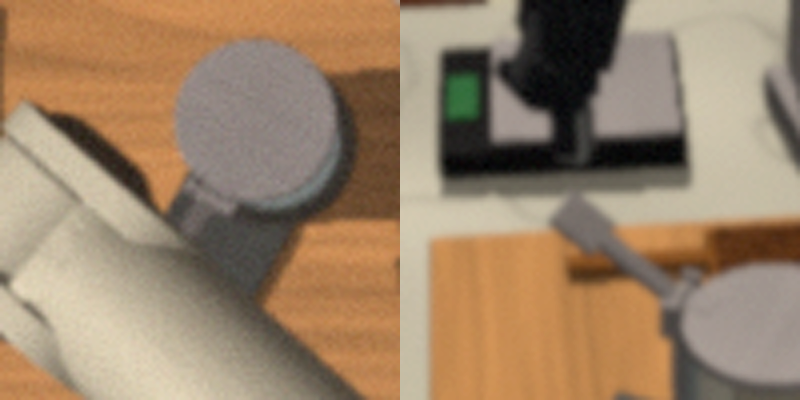

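The side view shows the fingertips at about (298,140), right above the pad at (300,156). I'll check the projection before descending.

```bash
python3 - <<'E'
from h import *
from bench import *
c=read_camera('side'); f=240/np.tan(np.radians(c['vertical_fov']/2))
for p in ((.4602,.2379,.2605),(.4602,.2379,.206)):
    q=np.array(c['R'])@p+c['t']; print(q[:2]/q[2]*f+[c['cx'],c['cy']],f/q[2])
E
```

```text
[298.08218758 135.39196862] 428.018399099014
[299.13992657 154.41241947] 414.01187306412544
```

apply_moves([
  {"twist": [0, 0, 0], "translation": [0, 0, 20], "gripper": 0},
  {"twist": [0, 0, 0], "translation": [0, 0, 35], "gripper": 0},
  {"twist": [0, 0, 0], "translation": [0, 0, 43], "gripper": 0},
  {"twist": [0, 0, 0], "translation": [0, 0, 51], "gripper": 0},
  {"twist": [0, 0, 0], "translation": [0, 0, 59], "gripper": 0},
])

```text
time: 3.35
position: [0.4609, 0.237, 0.2025]
tcp_rot: [[-0.876, 0.482, 0.001], [0.482, 0.876, 0.001], [-0.001, 0.001, -1.0]]
ft_force: [-1.0, 0.1, 4.2]
width: -0.0003
finger_force: 1.7
```

apply_moves([
  {"twist": [0, 0, 0], "translation": [0, 0, 7], "gripper": 0},
  {"twist": [0, 0, 0], "translation": [0, 0, 14], "gripper": 0},
  {"twist": [0, 0, 0], "translation": [0, 0, 21], "gripper": 0},
  {"twist": [0, 0, 0], "translation": [0, 0, 27], "gripper": 0},
  {"twist": [0, 0, 0], "translation": [0, 0, 30], "gripper": 0},
])

```text
time: 3.98
position: [0.4601, 0.2369, 0.1719]
tcp_rot: [[-0.876, 0.482, -0.001], [0.482, 0.876, 0.0], [0.001, 0.0, -1.0]]
ft_force: [-2.6, 1.9, 4.2]
width: -0.0001
finger_force: 2.0
```

```bash
python3 - <<'E'
from h import *
from bench import *
import cv2
go(.460,.238,.139,151.5)
t=read_camera('top')['color'][165:265,195:295,::-1]; s=read_camera('side')['color'][120:220,275:375,::-1]
f=lambda i:cv2.resize(i,None,fx=4,fy=4,interpolation=cv2.INTER_CUBIC)
cv2.imwrite('pics/crop3.png',cv2.convertScaleAbs(np.hstack([f(t),f(s)]),alpha=1.5))
E
```

```text
t 3.975 p [0.4601 0.2369 0.1719] head 151.2 q [ 0.3   0.52 -1.05  1.92  0.53  1.01  0.08] F [-2.6  1.9  4.2] w -8.865850738289937e-05
mm [ 0.6  0.9 32.9]
twist [ 0.  -0.  -0.3]
```

View pics/crop3.png

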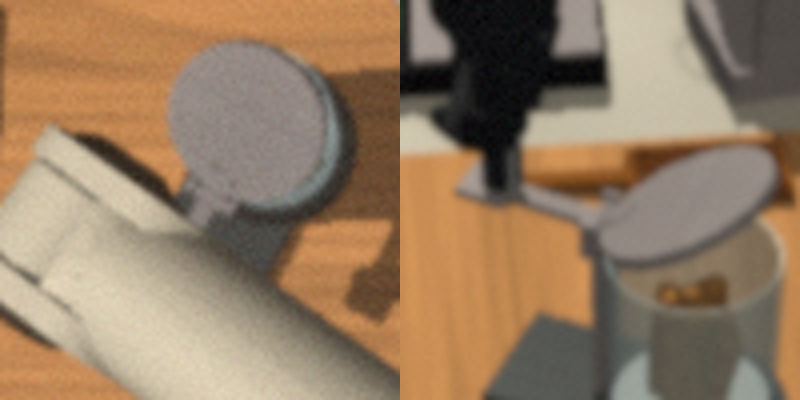

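The side view shows the fingertips resting on the pad at about (399,166) and the lid half open, so I'll keep pressing.

apply_moves([
  {"twist": [0, 0, 0], "translation": [0, 0, 7], "gripper": 0},
  {"twist": [0, 0, 0], "translation": [0, 0, 14], "gripper": 0},
  {"twist": [0, 0, 0], "translation": [0, 0, 21], "gripper": 0},
  {"twist": [0, 0, 0], "translation": [0, 0, 27], "gripper": 0},
  {"twist": [0, 0, 0], "translation": [0, 0, 32], "gripper": 0},
])

```text
time: 4.7
position: [0.4628, 0.2356, 0.1406]
tcp_rot: [[-0.875, 0.483, 0.003], [0.483, 0.875, -0.001], [-0.003, 0.001, -1.0]]
ft_force: [1.0, -0.8, 7.1]
width: 0.0002
finger_force: 2.5
```

```bash
python3 - <<'E'
from h import *
from bench import *
import cv2
go(.460,.238,.139,151.5)
s=read_camera('side')['color'][110:220,275:385,::-1]
f=lambda i:cv2.resize(i,None,fx=5,fy=5,interpolation=cv2.INTER_CUBIC)
cv2.imwrite('pics/crop4.png',cv2.convertScaleAbs(f(s),alpha=1.5))
E
```

```text
t 4.7 p [0.4628 0.2356 0.1406] head 151.1 q [ 0.26  0.56 -1.    1.95  0.58  0.96  0.04] F [ 1.  -0.8  7.1] w 0.00016384346543299173
mm [3.6 0.8 1.6]
twist [ 0.1  0.2 -0.4]
```

View pics/crop4.png

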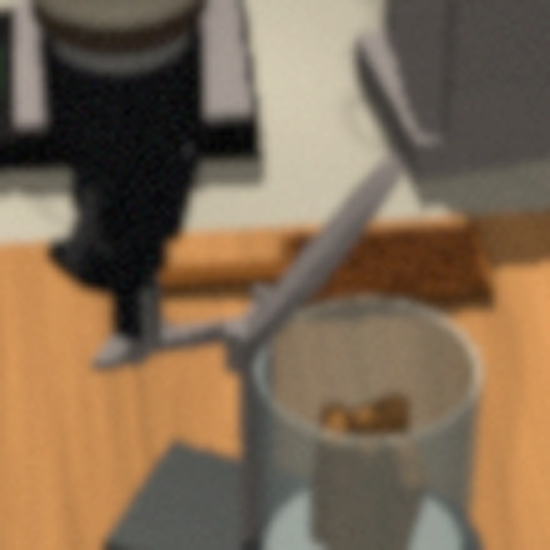

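The side view shows the lid wide open, its far edge at about (354,142), with the fingers on the pad at (301,178). I'll estimate the angle.

```bash
python3 - <<'E'
from h import *
from bench import *
c=read_camera('side'); f=240/np.tan(np.radians(c['vertical_fov']/2))
a=np.radians(-28.5);u=np.array([np.cos(a),np.sin(a),0]);z=np.array([0,0,1.])
piv=np.array([.573,.178,.166])-.062*u
def pr(p): q=np.array(c['R'])@p+c['t']; return (q[:2]/q[2]*f+[c['cx'],c['cy']]).round(1)
for t in (.8,.9,1.,1.1):
    e=0.56-t
    print(t,'lid',pr(piv+.119*(u*np.cos(t)+z*np.sin(t))),'pad',pr(piv+.075*(-u*np.cos(e)+z*np.sin(e))), pr(piv+.092*(-u*np.cos(e)+z*np.sin(e))))
print(pr(piv))
E
```

```text
0.8 lid [357.3 153.6] pad [297.8 172.3] [292.1 171.9]
0.9 lid [353.8 149.8] pad [298.7 174.8] [293.2 174.9]
1.0 lid [349.9 146.3] pad [299.9 177.2] [294.6 177.9]
1.1 lid [345.7 143. ] pad [301.2 179.6] [296.3 180.8]
[324.3 174.1]
```

apply_moves([
  {"twist": [0, 0, 0], "translation": [0, 0, 1], "gripper": 0},
  {"twist": [0, 0, 0], "translation": [0, 0, 2], "gripper": 0},
  {"twist": [0, 0, 0], "translation": [0, 0, 3], "gripper": 0},
  {"twist": [0, 0, 0], "translation": [0, 0, 3], "gripper": 0},
  {"twist": [0, 0, 0], "translation": [0, 0, 3], "gripper": 0},
])

```text
time: 5.42
position: [0.4619, 0.2359, 0.1377]
tcp_rot: [[-0.876, 0.483, 0.002], [0.483, 0.876, -0.001], [-0.002, 0.001, -1.0]]
ft_force: [1.4, 0.6, 5.2]
width: -0.0002
finger_force: 2.3
```

apply_moves([
  {"twist": [0, 0, 0], "translation": [0, 0, 1], "gripper": 0},
  {"twist": [0, 0, 0], "translation": [0, 0, 1], "gripper": 0},
  {"twist": [0, 0, 0], "translation": [0, 0, 1], "gripper": 0},
  {"twist": [0, 0, 0], "translation": [0, 0, 1], "gripper": 0},
  {"twist": [0, 0, 0], "translation": [0, 0, 1], "gripper": 0},
])

```text
time: 6.05
position: [0.4619, 0.2359, 0.1367]
tcp_rot: [[-0.876, 0.483, 0.002], [0.483, 0.876, -0.001], [-0.002, 0.001, -1.0]]
ft_force: [1.6, -0.9, 6.0]
width: 0.0004
finger_force: 2.3
```

apply_moves([
  {"twist": [0, 0, 0], "translation": [0, 0, 0], "gripper": 0},
  {"twist": [0, 0, 0], "translation": [0, 0, 0], "gripper": 0},
  {"twist": [0, 0, 0], "translation": [0, 0, 0], "gripper": 0},
  {"twist": [0, 0, 0], "translation": [0, 0, 0], "gripper": 0},
  {"twist": [0, 0, 0], "translation": [0, 0, 0], "gripper": 0},
])

```text
time: 6.68
position: [0.462, 0.2359, 0.1367]
tcp_rot: [[-0.876, 0.483, 0.002], [0.483, 0.876, -0.001], [-0.002, 0.001, -1.0]]
ft_force: [1.4, 0.2, 5.4]
width: -0.0001
finger_force: 2.3
```

apply_moves([
  {"twist": [0, 0, 0], "translation": [0, 0, 0], "gripper": 0},
  {"twist": [0, 0, 0], "translation": [0, 0, 0], "gripper": 0},
  {"twist": [0, 0, 0], "translation": [0, 0, 0], "gripper": 0},
  {"twist": [0, 0, 0], "translation": [0, 0, 0], "gripper": 0},
  {"twist": [0, 0, 0], "translation": [0, 0, 0], "gripper": 0},
])

```text
time: 7.3
position: [0.462, 0.2359, 0.1367]
tcp_rot: [[-0.876, 0.483, 0.002], [0.483, 0.876, -0.001], [-0.002, 0.001, -1.0]]
ft_force: [1.4, -0.2, 5.5]
width: -0.0002
finger_force: 2.3
```

apply_moves([
  {"twist": [0, 0, 0], "translation": [0, 0, 0], "gripper": 0},
  {"twist": [0, 0, 0], "translation": [0, 0, 0], "gripper": 0},
  {"twist": [0, 0, 0], "translation": [0, 0, 0], "gripper": 0},
  {"twist": [0, 0, 0], "translation": [0, 0, 0], "gripper": 0},
  {"twist": [0, 0, 0], "translation": [0, 0, 0], "gripper": 0},
])

```text
time: 7.92
position: [0.4619, 0.2359, 0.1367]
tcp_rot: [[-0.876, 0.483, 0.002], [0.483, 0.876, -0.001], [-0.002, 0.001, -1.0]]
ft_force: [1.0, -0.7, 5.2]
width: 0.0003
finger_force: 2.3
```

apply_moves([
  {"twist": [0, 0, 0], "translation": [0, 0, 0], "gripper": 0},
  {"twist": [0, 0, 0], "translation": [0, 0, 0], "gripper": 0},
  {"twist": [0, 0, 0], "translation": [0, 0, 0], "gripper": 0},
  {"twist": [0, 0, 0], "translation": [0, 0, 0], "gripper": 0},
  {"twist": [0, 0, 0], "translation": [0, 0, 0], "gripper": 0},
])

```text
time: 8.55
position: [0.4619, 0.2359, 0.1367]
tcp_rot: [[-0.876, 0.483, 0.002], [0.483, 0.876, -0.001], [-0.002, 0.001, -1.0]]
ft_force: [0.6, -0.5, 5.9]
width: 0.0003
finger_force: 2.3
```

```bash
python3 - <<'E'
from h import *
from bench import *
import cv2
go(.461,.2375,.220,151.5)
s=read_camera('side')['color'][110:220,275:385,::-1]
f=lambda i:cv2.resize(i,None,fx=5,fy=5,interpolation=cv2.INTER_CUBIC)
cv2.imwrite('pics/crop5.png',cv2.convertScaleAbs(f(s),alpha=1.5))
E
```

```text
t 8.55 p [0.4619 0.2359 0.1367] head 151.1 q [ 0.26  0.56 -1.    1.95  0.58  0.95  0.04] F [ 0.6 -0.5  5.9] w 0.0003392196410499725
mm [  1.4   1.  -83.3]
twist [ 0.   0.1 -0.4]
```

View pics/crop5.png

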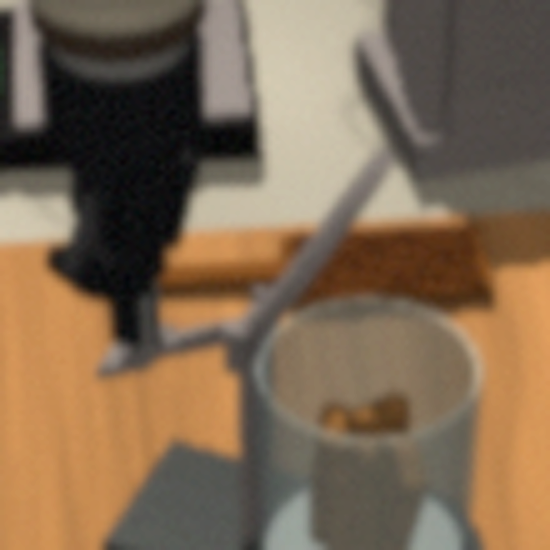

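```bash
python3 - <<'E'
from h import *
from bench import *
c=read_camera('side'); C=-np.array(c['R']).T@c['t']
a=np.radians(-28.5);u=np.array([np.cos(a),np.sin(a),0]);z=np.array([0,0,1.])
piv=np.array([.573,.178,.166])-.062*u
for t in np.arange(.7,1.15,.05):
    d=C-piv-.062*(u*np.cos(t)+z*np.sin(t)); d/=np.linalg.norm(d); print(t.round(2),(d@(-u*np.sin(t)+z*np.cos(t))).round(3))
E
```

```text
0.7 0.275
0.75 0.241
0.8 0.207
0.85 0.171
0.9 0.136
0.95 0.1
1.0 0.063
1.05 0.027
1.1 -0.01
```

Hold met: more than 3 s at about 1.03 rad. Now I'll ease the lever up at about 32 mm/s.

apply_moves([
  {"twist": [0, 0, 0], "translation": [0, 0, -3], "gripper": 0},
  {"twist": [0, 0, 0], "translation": [0, 0, -6], "gripper": 0},
  {"twist": [0, 0, 0], "translation": [0, 0, -10], "gripper": 0},
  {"twist": [0, 0, 0], "translation": [0, 0, -14], "gripper": 0},
  {"twist": [0, 0, 0], "translation": [0, 0, -18], "gripper": 0},
])

```text
time: 9.28
position: [0.4602, 0.2364, 0.1545]
tcp_rot: [[-0.876, 0.482, -0.0], [0.482, 0.876, -0.0], [0.0, -0.001, -1.0]]
ft_force: [-4.0, 1.9, 4.4]
width: 0.0001
finger_force: 2.3
```

apply_moves([
  {"twist": [0, 0, 0], "translation": [0, 0, -4], "gripper": 0},
  {"twist": [0, 0, 0], "translation": [0, 0, -8], "gripper": 0},
  {"twist": [0, 0, 0], "translation": [0, 0, -12], "gripper": 0},
  {"twist": [0, 0, 0], "translation": [0, 0, -16], "gripper": 0},
  {"twist": [0, 0, 0], "translation": [0, 0, -20], "gripper": 0},
])

```text
time: 9.9
position: [0.4613, 0.2361, 0.1747]
tcp_rot: [[-0.876, 0.483, 0.001], [0.483, 0.876, -0.0], [-0.001, 0.0, -1.0]]
ft_force: [-0.2, -0.9, 3.4]
width: 0.0002
finger_force: 1.9
```

apply_moves([
  {"twist": [0, 0, 0], "translation": [0, 0, -3], "gripper": 0},
  {"twist": [0, 0, 0], "translation": [0, 0, -6], "gripper": 0},
  {"twist": [0, 0, 0], "translation": [0, 0, -9], "gripper": 0},
  {"twist": [0, 0, 0], "translation": [0, 0, -12], "gripper": 0},
  {"twist": [0, 0, 0], "translation": [0, 0, -15], "gripper": 0},
])

```text
time: 10.52
position: [0.4608, 0.2364, 0.1895]
tcp_rot: [[-0.876, 0.482, 0.0], [0.482, 0.876, -0.0], [-0.0, 0.0, -1.0]]
ft_force: [2.6, -1.2, 1.6]
width: -0.0002
finger_force: 1.7
```

apply_moves([
  {"twist": [0, 0, 0], "translation": [0, 0, -3], "gripper": 0},
  {"twist": [0, 0, 0], "translation": [0, 0, -6], "gripper": 0},
  {"twist": [0, 0, 0], "translation": [0, 0, -9], "gripper": 0},
  {"twist": [0, 0, 0], "translation": [0, 0, -12], "gripper": 0},
  {"twist": [0, 0, 0], "translation": [0, 0, -15], "gripper": 0},
])

```text
time: 11.15
position: [0.4604, 0.2365, 0.2044]
tcp_rot: [[-0.876, 0.482, -0.0], [0.482, 0.876, -0.0], [0.0, -0.0, -1.0]]
ft_force: [3.6, -1.3, 2.0]
width: -0.0
finger_force: 1.5
```

apply_moves([
  {"twist": [0, 0, 0], "translation": [0, 0, -3], "gripper": 0},
  {"twist": [0, 0, 0], "translation": [0, 0, -6], "gripper": 0},
  {"twist": [0, 0, 0], "translation": [0, 0, -9], "gripper": 0},
  {"twist": [0, 0, 0], "translation": [0, 0, -12], "gripper": 0},
  {"twist": [0, 0, 0], "translation": [0, 0, -15], "gripper": 0},
])

```text
time: 11.78
position: [0.4599, 0.2368, 0.2193]
tcp_rot: [[-0.876, 0.482, -0.001], [0.482, 0.876, 0.0], [0.001, -0.0, -1.0]]
ft_force: [-0.1, -0.5, 0.4]
width: 0.0001
finger_force: 0.0
```

Contact was lost cleanly. I'll raise clear and check.

apply_moves([
  {"twist": [0, 0, 0], "translation": [0, 0, -10], "gripper": 0},
  {"twist": [0, 0, 0], "translation": [0, 0, -40], "gripper": 0},
  {"twist": [0, 0, 0], "translation": [0, 0, -70], "gripper": 0},
  {"twist": [0, 0, 0], "translation": [0, 0, -90], "gripper": 0},
  {"twist": [0, 0, 0], "translation": [0, 0, -90], "gripper": 0},
])

```text
time: 12.4
position: [0.4612, 0.2371, 0.3108]
tcp_rot: [[-0.876, 0.483, 0.003], [0.483, 0.876, 0.001], [-0.002, 0.002, -1.0]]
ft_force: [0.4, -0.0, -0.3]
width: 0.0001
finger_force: 0.0
```

```bash
python3 - <<'E'
from bench import *
import cv2
cv2.imwrite('pics/side6.png',read_camera('side')['color'][:,:,::-1])
E
```

```text
(no output)
```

View pics/side6.png

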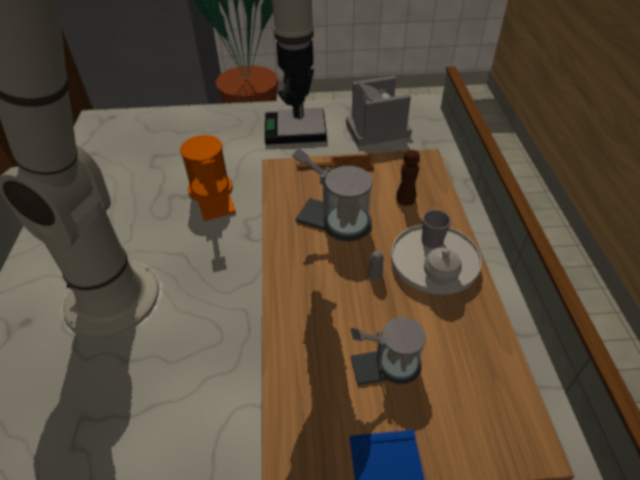

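The lid is shut at (348,182), the pad is back at (302,156), nothing else has moved, and the gripper is well clear.

```bash
python3 -c "
from bench import *
print(sign_off())"
```

```text
the job is handed in; nothing more can be done
None
```

I held the larger jar's lid wide open by its lever for over 3 s, eased it shut in about 3 s, backed the arm clear and handed the job in; the last picture shows the lid shut and nothing else moved, but no verdict came back.

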